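# Shim the gluing jig and hold its press plate down

## Robot

A 6-joint arm with a two-finger parallel gripper is mounted at the origin on the work surface. World frame = base frame: x ahead of the robot, y to its left, z up, the work surface at z = 0. Lengths are in m, angles in degrees, forces in N, time in s.
With the tool pointing down it reaches from about 0.35 to 0.725 m from the base axis. Payload 4.3 kg.
Tool frame: the origin (TCP) lies on the centre line of the jaws, within the pads' length; the fingertips stand 22 mm ahead of it and the grasp point (between the pads) lies 3 mm ahead of it (bot.finger_overhang is the distance from the TCP to the fingertips, in m); z points along the fingers, y is the direction in which the jaws open and shut (so a half turn about z gives the same grasp; the last joint's range is limited). The gripper opens to 85 mm and grips with 20 to 120 N. Pads are 22 mm wide; open, the fingers measure 114 mm over their backs; the gripper's body (76 mm by 85 mm) begins 54 mm behind the grasp point. The pads swing forward as they close: fully open they stand 13 mm farther back than shut.
Start: joints at [70.8, 21.618, 4.641, 73.018, 0, 83.68], TCP at [0.128, 0.561, 0.253] pointing down, gripper open.
Joint ranges: [-156.06, 156.06], [-48.1, 94.91], [-58.44, 69.94], [-101.28, 121.22], [-78.64, 73.56], [-180, 180]. Speed limits (degrees/s): [147.25, 147.25, 180, 180, 180, 180].

## Interface

Orientations are given as a 3x3 rotation matrix whose columns are the frame's x, y, z axes.
In Python, from workcell import bot, imaging gives the robot as it stands. The module is installed in compiled form; this text tells all that it offers.
- The arm moves only by the tool send_rows, never from a script. Its argument "plan" is a list of rows, each a list of 6 numbers: the shift along the tool's x, y, z in cm, then the turn, a rotation vector about the tool's x, y, z in degrees. In form: [[x, y, z, rx, ry, rz], ...]. A call has 1 to 20 rows; each row is the pose to reach, as a shift and turn from the pose commanded when the call began, along the tool's axes at that moment; what a row does not reach only later rows make up. A row lasts 1/10 s, in which the tool goes at most 50 mm and 8.59 degrees, less where a joint would pass 70% of its speed; a pose out of reach is approached as far as the arm can. A call with a gripper value outside its range is refused whole. "grip" is the closure, from 0 (fully open) to 1 (shut), set as the call begins (left out, the last holds). The fingers move at their own pace and stop on an object; the grip force is fixed at half the most. Time passes only in rows, so rows that repeat a pose let the fingers close. It gives the time, the measured TCP pose, the force and the opening at its end, in the units of the state.
- bot.get_obs(): the state, without advancing time (a new reading comes with each control period).
- imaging.snapshot(name): name is "scene" or "top" or "wrist"; returns a dict with "frame" (420x560x3 uint8, red, green, blue), "vfov" (degrees; the focal length in pixels is half the picture's height over the tangent of half this angle, whatever the lens; pixels are square), "cx", "cy" (the principal point, pixels), "rvec" (rotation vector, rad) and "tvec" (3), from world to camera coordinates, as OpenCV has them. Camera axes: x right, y down, z forward; pixel columns grow to the right and rows downward; lengths in m; the calibration is good to about 2 mm. The wrist camera is an equidistant fisheye: a pixel r from the principal point sees the ray r / f radians off the axis. A picture is of the moment at which its call begins. There is no depth.
- bot.finish_job(): hands the job in, once; it reports no verdict.
Trained networks look in a picture, given as the dict that the camera call returned (one of the last four; its "shot" number tells which), for a name from the list of things; names that differ only in an ending like _2 or _b are one class to them, and where a whole thing is asked for, a point or a joint stands for the part that bears it (a point fixed in the world has none). Each returns a list of dicts, best first, with "confidence" (0 to 1); they miss things now and then, are a little off and sometimes report something else, mostly with a low value. They report only what shows in the picture. A call takes as long as a camera call.
- imaging.recognise(picture, query): "uv" ([column, row] in pixels, amid what is visible of it).
- imaging.cut_out(picture, query): "mask" (420x560 bool, what is visible of it) and "uv" ([column, row] in pixels, amid what is visible of it).
The state is a dict: "t": time; "joints": joint angles; "dq": joint speeds; "tau": joint torques, N m; "eef_pos": TCP position; "orientation": TCP orientation; "force": force on the tool from outside, world axes, zero at the start; "moment": the same for the moment, N m; "width": opening from 0.0 (shut) to 1.0 (fully open).
Only numpy, scipy, OpenCV 4.12 (cv2) and the standard library are available. Lean on these libraries where they do the work, as an engineer would, in place of code of your own. Each camera call takes 0.05 s, during which the arm holds its last target. There are 200 camera calls.

## Task

First clear the two chunky board offcuts off the sprung press plate of the gluing jig and drop them in the scrap bin. Then slide the steel spacer bar, upright with its wooden grip on top, into whichever of the two gaps beside the plate is wide enough for it, fully down on the jig's base and in line with the plate's ends, and let go of it. Last, press the plate down until it is fully home, flush with the side blocks, using the gripper's fingers, and finish while still holding it pressed; leave everything else on the bench where it is.

Things in the scene. Friction and masses are not known exactly. Their poses are not given: they have to be found in the camera images.
- offcut_a_mid (a point): Brown board offcut, 36 x 22 mm and 22 mm tall, with a step (12 mm tall) at its +x end; lies flat on the press plate. Point at the centre of its 36 x 22 mm outline, half-way up (11 mm); x along its 36 mm length. The tall part runs from -18 to +4 mm along x. Weighs about 25 g.
- offcut_b_mid (a point): Brown board offcut, 30 x 24 mm block 20 mm tall with an 8 mm long, 16 mm wide nose at its +x end; lies flat on the press plate. Point at the centre of the 30 x 24 mm block, half-way up (10 mm); x along its length. Weighs about 25 g.
- bin: Grey plastic open-topped scrap bin, outside 150 (x) x 130 (y) x 60 mm tall, walls and floor 4 mm, fixed to the bench to one side of the jig. Origin at the centre of its underside.
- spacer_mid (a point): Loose spacer, standing upright on the bench to the other side of the jig from the bin: a steel bar 80 mm long (x), 12 mm thick (y), 20 mm tall, and on the middle of it an upright wooden grip 30 mm (x) x 12 mm (y), 50 mm tall; 70 mm tall in all, about 160 g. Point at its centre, half-way up (35 mm above its underside); z up. Grip it across the 12 mm faces of the wooden grip, high up.
- jig: Base board of the gluing jig, plywood, 110 (x) x 250 (y) x 12 mm thick, fixed to the bench. Origin at the centre of its underside, z up. Carries the press plate in the middle and a side block at either end along y; each gap between plate and block runs along the jig's x, is open at both ends and at the top, and its floor is the top of the base board, 12 mm above the bench.
- block_thin: The thinner side block, wood, 90 mm (x) x 26 mm (y) x 20 mm tall, fixed on the base board with its axes along the jig's, its centre 95 mm from the jig's centre along the jig's y, on one side or the other. The gap between it and the plate is 17 mm wide. Its top is 32 mm above the bench. Origin at the centre of its underside.
- block_thick: The thicker side block, wood, 90 mm (x) x 44 mm (y) x 20 mm tall, fixed on the base board on the opposite side from the thin one, its centre also 95 mm from the jig's centre. The gap between it and the plate is 8 mm wide. Its top is 32 mm above the bench. Origin at the centre of its underside.
- plate_top (a point): Centre of the top face of the press plate: a white laminated slab with a thin brown line along each long edge, 90 (x) x 130 (y) x 20 mm in the middle of the jig, axes along the jig's. It is guided straight up and down on springs; released its top stands 40 mm above the bench, 8 mm proud of the side blocks, and pressed fully home 32 mm above the bench, flush with them.
- plate (a joint): How far the press plate is pressed down, in m: 0 released, 0.008 fully home (flush, against a hard stop). Starts to move at about 3 N and takes about 9 N to hold fully home; springs back up when let go.
- blanks: Bystander: stack of three white finger-shaped board blanks, 106 x 32 x 15 mm; leave it alone.
- phone: Bystander: black phone, 150 x 73 x 9 mm; leave it alone.
- rule: Bystander: steel rule, 300 x 32 x 3 mm, lying flat; leave it alone.
- glue_pot: Bystander: white round glue jar, 64 mm across, 75 mm tall; leave it alone.
- spool: Bystander: grey thread spool, 44 mm across, 56 mm tall; leave it alone.
- cards: Bystander: stack of brown cards, 100 x 70 x 24 mm; leave it alone.
- mallet: Bystander: hammer with a wooden handle, lying flat; leave it alone.

How it is judged (in metres and radians):
On the way, in this order (a step that is already met when the one before it is completed fails the run):
1. both offcuts are in the scrap bin (x of offcut_a_mid in the frame of bin between -0.073 and 0.073 m and y of offcut_a_mid in the frame of bin between -0.063 and 0.063 m and z of each of offcut_a_mid, offcut_b_mid in the frame of bin below 0.055 m and x of offcut_b_mid in the frame of bin between -0.073 and 0.073 m and y of offcut_b_mid in the frame of bin between -0.063 and 0.063 m), for 0.2 s.
2. the spacer stands seated on the base in the wide gap, let go (x of spacer_mid in the frame of jig between -0.012 and 0.012 m and y of spacer_mid in the frame of jig between -0.088 and 0.088 m and z of spacer_mid in the frame of jig between 0.043 and 0.05 m and angle between the x axis of spacer_mid and the x axis of jig, either way round below 0.12 rad and angle between spacer_mid's own z axis and vertical below 0.12 rad and contact force between the fingers and spacer below 0.2 N), for 0.2 s.
At the end, for the whole second after the job is handed in: Offcuts in the bin; spacer untouched, upright in the wide gap, on the base within 3 mm, centred along the plate within 12 mm, within 0.12 rad of the jig's line; fingers push the plate with over 3 N and hold it at least 6.2 of its 8 mm down (all of step 1 and all of step 2 and value of joint plate above 0.0062 m and contact force between the fingers and plate above 3 N); the arm keeps its last pose, push and grip.
It fails at once if a bystander (blanks, phone, rule, glue jar, spool, cards, hammer) is moved more than 30 mm (distance of any of blanks, phone, rule, glue_pot, spool, cards, mallet from where it was at the start of the episode above 0.03 m).
It also fails if it takes over 72 s, if anything falls off the work surface, if the arm or the gripper's body presses on something with over 40 N, if the wrist force passes 120 N, or if a joint passes its speed limit or range.

## Working session

There is one attempt and no reset: what is moved stays moved. The work goes in short steps, Python scripts to look and compute and a tool call to move; the robot and the scene stay as the last step left them, time stands still between calls to the robot, and variables do not carry over. Pictures are saved under pics/ and viewed, about 8 in all and at most 12, crops included, and the job is handed in when it is done.

Besides the shell and the picture viewer there is one more tool, called after "Request:" as name([rows], argument=value, ...), one row to a line, values as JSON. send_rows: Moves the arm, as the interface text tells. Its arguments: {"type":"object","properties":{"plan":{"type":"array"},"grip":{"type":"number"}},"required":["plan"]}

```bash
mkdir -p pics; cat > h.py <<'E'
import numpy as np, cv2
from workcell import bot, imaging
def cam(s):
    R=cv2.Rodrigues(np.array(s["rvec"],float))[0]; t=np.array(s["tvec"],float).ravel()
    f=s["frame"].shape[0]/2/np.tan(np.radians(s["vfov"])/2); return R,t,f
def to_plane(s,uv,z,fish=False):
    R,t,f=cam(s); p=(np.atleast_2d(np.array(uv,float))-[s["cx"],s["cy"]])/f
    if fish:
        r=np.linalg.norm(p,axis=1,keepdims=True)+1e-9; d=np.hstack([p/r*np.sin(r),np.cos(r)])
    else: d=np.hstack([p,np.ones((len(p),1))])
    d=d@R; c=-R.T@t; return c+d*((z-c[2])/d[:,2:3])
def proj(s,P,fish=False):
    R,t,f=cam(s); q=np.atleast_2d(P)@R.T+t
    if fish:
        n=np.linalg.norm(q[:,:2],axis=1,keepdims=True)+1e-9; th=np.arctan2(n,q[:,2:3]); p=q[:,:2]/n*th
    else: p=q[:,:2]/q[:,2:3]
    return p*f+[s["cx"],s["cy"]]
def save(s,n,k=1): cv2.imwrite(f"pics/{n}.png",cv2.resize(s["frame"][:,:,::-1],None,fx=k,fy=k))
def tool(P):  # world point -> shift in cm along tool axes
    o=bot.get_obs(); return (np.array(o["orientation"]).T@(np.array(P)-o["eef_pos"]))*100
E
python3 - <<'E'
from h import *
np.set_printoptions(precision=4,suppress=True)
o=bot.get_obs(); print(o, bot.finger_overhang)
t=imaging.snapshot("top"); save(t,"top",1.4); 
s=imaging.snapshot("scene"); save(s,"scene",1.4)
for q,z in [("offcut_a_mid",.062),("offcut_b_mid",.06),("bin",.06),("spacer_mid",.07),("jig",.012),("block_thin",.032),("block_thick",.032),("plate_top",.04)]:
    for r in imaging.cut_out(t,q)[:3]:
        m=r["mask"].astype(np.uint8); c=cv2.boxPoints(cv2.minAreaRect(cv2.findNonZero(m)))
        print(q,r["confidence"],np.round(r["uv"]),m.sum(),to_plane(t,[r["uv"]],z)[0],"box",to_plane(t,c,z)[:,:2].tolist() if 0 else np.round(to_plane(t,c,z)[:,:2],3).tolist())
E
```

```text
{'t': 0.0, 'joints': array([70.7999, 21.6601,  4.5619, 73.0185, -0.0005, 83.6794]), 'dq': array([ 0.0806,  0.1224,  0.0339,  0.02  , -0.0366, -0.021 ]), 'tau': array([  0.0003, -46.3606,  26.9874,   0.0208,   0.    ,   0.    ]), 'eef_pos': array([0.128 , 0.5599, 0.2524]), 'orientation': array([[-0.9748,  0.2229, -0.0007],
       [ 0.2229,  0.9748, -0.0019],
       [ 0.0002, -0.002 , -1.    ]]), 'force': array([-0.1789, -0.8768,  0.5612]), 'moment': array([-0.0542,  0.0012, -0.0006]), 'width': 1.002412372336448} 0.022
offcut_a_mid 0.55 [242. 192.] 156 [ 0.6186 -0.0456  0.062 ] box [[0.622, -0.027], [0.637, -0.042], [0.609, -0.068], [0.594, -0.053]]
offcut_b_mid 0.65 [213. 198.] 175 [0.6069 0.023  0.06  ] box [[0.628, 0.039], [0.628, 0.016], [0.59, 0.016], [0.591, 0.039]]
bin 0.92 [356. 249.] 3907 [ 0.4808 -0.3073  0.06  ] box [[0.542, -0.222], [0.572, -0.361], [0.423, -0.39], [0.394, -0.253]]
spacer_mid 0.76 [ 91. 228.] 372 [0.5408 0.2997 0.07  ] box [[0.512, 0.338], [0.585, 0.317], [0.572, 0.281], [0.5, 0.302]]
spacer_mid 0.23 [231. 205.] 3188 [ 0.5873 -0.0207  0.07  ] box [[0.623, 0.108], [0.667, -0.125], [0.561, -0.145], [0.518, 0.086]]
jig 0.88 [233. 207.] 2932 [ 0.5916 -0.0196  0.012 ] box [[0.629, 0.122], [0.678, -0.126], [0.568, -0.147], [0.52, 0.099]]
jig 0.28 [120. 140.] 396 [0.7623 0.2578 0.012 ] box [[0.759, 0.293], [0.793, 0.265], [0.749, 0.217], [0.716, 0.245]]
block_thin 0.95 [266. 195.] 411 [ 0.615  -0.1005  0.032 ] box [[0.657, -0.085], [0.663, -0.111], [0.573, -0.128], [0.568, -0.102]]
block_thick 0.67 [194. 213.] 730 [0.5755 0.0719 0.032 ] box [[0.623, 0.111], [0.631, 0.065], [0.541, 0.047], [0.533, 0.093]]
plate_top 0.82 [231. 203.] 1852 [ 0.5961 -0.0175  0.04  ] box [[0.632, 0.061], [0.657, -0.07], [0.563, -0.088], [0.539, 0.043]]
plate_top 0.44 [193. 212.] 752 [0.5763 0.0728 0.04  ] box [[0.621, 0.109], [0.629, 0.063], [0.538, 0.046], [0.53, 0.092]]
```

View pics/top.png

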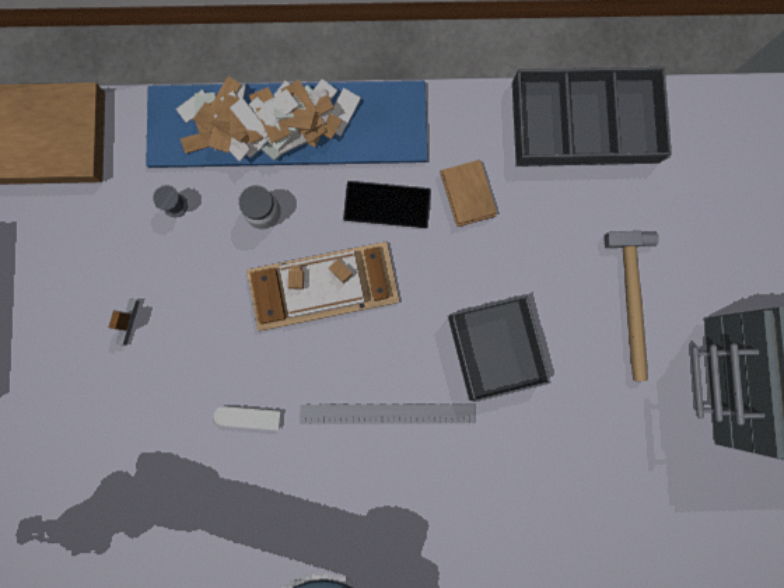

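View pics/scene.png

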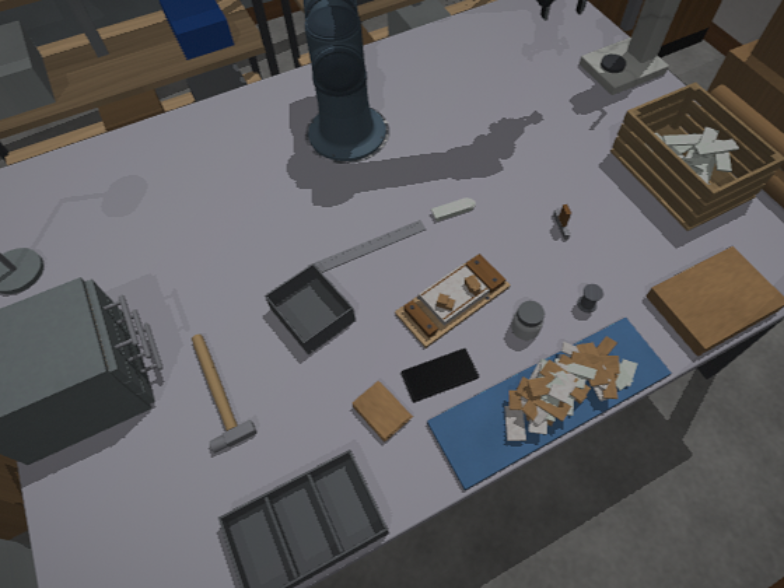

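```bash
python3 -c "
from h import *
print(tool([.585,-.02,.23]))"
```

```text
[-57.47519175 -46.40701988   2.32794872]
```

Request:
send_rows([
  [-57.5, -46.4, 2.3, 0, 0, 0],
  [-57.5, -46.4, 2.3, 0, 0, 0],
  [-57.5, -46.4, 2.3, 0, 0, 0],
  [-57.5, -46.4, 2.3, 0, 0, 0],
  [-57.5, -46.4, 2.3, 0, 0, 0],
  [-57.5, -46.4, 2.3, 0, 0, 0],
  [-57.5, -46.4, 2.3, 0, 0, 0],
  [-57.5, -46.4, 2.3, 0, 0, 0],
  [-57.5, -46.4, 2.3, 0, 0, 0],
  [-57.5, -46.4, 2.3, 0, 0, 0],
  [-57.5, -46.4, 2.3, 0, 0, 0],
  [-57.5, -46.4, 2.3, 0, 0, 0],
  [-57.5, -46.4, 2.3, 0, 0, 0],
  [-57.5, -46.4, 2.3, 0, 0, 0],
  [-57.5, -46.4, 2.3, 0, 0, 0],
  [-57.5, -46.4, 2.3, 0, 0, 0],
  [-57.5, -46.4, 2.3, 0, 0, 0],
  [-57.5, -46.4, 2.3, 0, 0, 0],
  [-57.5, -46.4, 2.3, 0, 0, 0],
], grip=0)

```text
t: 2.4
eef_pos: [0.5846, -0.0187, 0.2306]
orientation: [[-0.975, 0.221, -0.0], [0.221, 0.975, 0.0], [0.0, 0.0, -1.0]]
force: [1.0, -0.6, 0.7]
width: 1.001
```

```bash
cat > look.py <<'E'
import sys
from h import *
np.set_printoptions(precision=4,suppress=True)
s=imaging.snapshot("wrist"); save(s,sys.argv[1],1.4)
R,t,f=cam(s); print("cam",-R.T@t,f,s["cx"],s["cy"]); o=bot.get_obs(); print(o["t"],o["eef_pos"],o["joints"])
print(np.array(o["orientation"]).tolist())
Z={"offcut_a_mid":.062,"offcut_b_mid":.06,"bin":.06,"spacer_mid":.07,"block_thin":.032,"block_thick":.032,"plate_top":.04}
for q in sys.argv[2:]:
    for r in imaging.cut_out(s,q)[:2]:
        m=r["mask"].astype(np.uint8); C=max(cv2.findContours(m,0,2)[0],key=cv2.contourArea)[:,0]
        P=to_plane(s,C,Z[q],True)[:,:2]
        (c,wh,a)=cv2.minAreaRect((P*1000).astype(np.float32))
        b=cv2.boxPoints((c,wh,a)); e=b[1]-b[0]; g=b[2]-b[1]; L=e if np.linalg.norm(e)>np.linalg.norm(g) else g
        print(q,r["confidence"],np.round(r["uv"]),m.sum(),"c",np.round(c,1),"wh",np.round(wh,1),"long axis deg",round(np.degrees(np.arctan2(L[1],L[0]))%180,1))
E
python3 look.py w1 offcut_a_mid offcut_b_mid block_thin block_thick plate_top bin
```

```text
cam [ 0.5117 -0.0028  0.3516] 325.19226210127806 280.9076986636033 208.3246632228493
2.45 [ 0.5846 -0.0188  0.2306] [-8.0553 23.1502  3.5656 70.4128  0.0098  4.7283]
[[-0.975212966973743, 0.221268308017586, 7.00949640375868e-05], [0.22126831676018816, 0.975212953906779, 0.0001628819436519257], [-3.231690485461349e-05, 0.0001743543782411942, -0.999999984278084]]
offcut_a_mid 0.89 [261. 230.] 982 c [614.9 -43.4] wh [37.5 28.7] long axis deg 41.3
offcut_b_mid 0.88 [336. 201.] 1086 c [607.4  29.4] wh [26.3 43.7] long axis deg 177.0
block_thin 0.61 [212. 228.] 2257 c [ 614.7 -101.8] wh [92.4 32.7] long axis deg 11.4
block_thin 0.35 [234. 316.] 4676 c [ 726.  -116.5] wh [139.2  71.7] long axis deg 83.4
block_thick 0.91 [375. 162.] 3733 c [581.3  81.2] wh [92.9 46.8] long axis deg 11.0
block_thick 0.7 [234. 315.] 4512 c [ 725.8 -116.6] wh [136.7  70.4] long axis deg 83.2
plate_top 0.68 [291. 188.] 9145 c [598.1 -10.9] wh [ 93.1 129.8] long axis deg 100.5
bin 0.79 [ 41. 162.] 11459 c [ 479.7 -287.5] wh [154.9 169.5] long axis deg 101.6
```

View pics/w1.png

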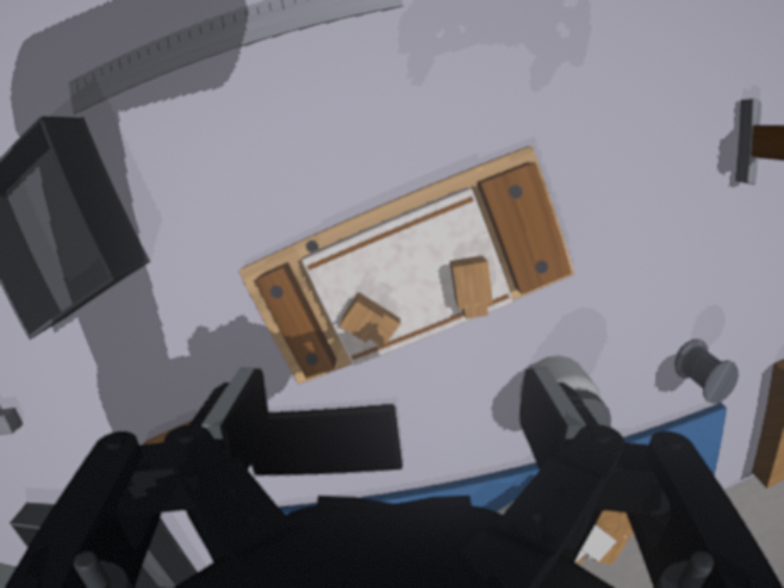

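```bash
python3 -c "
import cv2
i=cv2.imread('pics/w1.png')[170:400,230:590]
cv2.imwrite('pics/w1c.png',cv2.resize(i,None,fx=2.2,fy=2.2,interpolation=2))"
```

```text
(no output)
```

View pics/w1c.png

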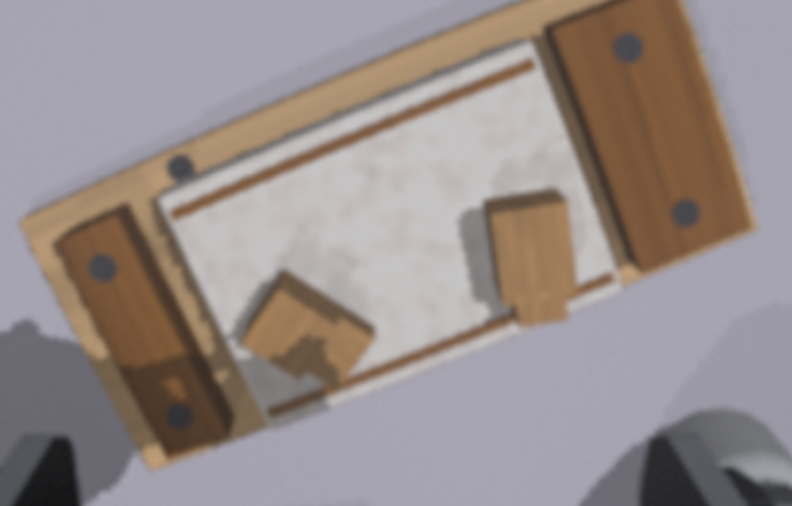

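```bash
python3 - <<'E'
from h import *
np.set_printoptions(precision=1,suppress=True)
s=imaging.snapshot("wrist")
f=lambda L,z:to_plane(s,(np.array(L)/2.2+230*np.array([1,170/230]))/1.4,z,True)[:,:2]*1000
print("B block top",f([(487,206),(565,200),(577,295),(500,298)],.06)); print("B nose",f([(516,325),(568,320)],.05))
print("A tall",f([(240,345),(285,283),(333,312)],.062),"A step far",f([(373,335),(335,387)],.052))
print("plate",f([(157,200),(530,42),(617,283),(268,425)],.04))
E
```

```text
B block top [[588.9  18.6]
 [592.2  42.4]
 [623.   41.1]
 [618.5  17.1]]
B nose [[632.4  21.3]
 [634.6  38.4]]
A tall [[615.  -64.8]
 [598.4 -46.1]
 [610.7 -34. ]] A step far [[624.6 -24.4]
 [639.6 -40.4]]
plate [[568.4 -83.2]
 [545.2  43.8]
 [629.6  58.3]
 [653.7 -67.8]]
```

```bash
python3 -c "
from h import *
print(tool([.6142,-.0486,.110]),tool([.6142,-.0486,.066]))"
```

```text
[-3.46738685 -2.17134744 12.04197801] [-3.46660128 -2.17164776 16.44197793]
```

Request:
send_rows([
  [-3.5, -2.2, 6, 0, 0, -27],
  [-3.5, -2.2, 12, 0, 0, -55],
  [-3.5, -2.2, 12, 0, 0, -55],
  [-3.5, -2.2, 12, 0, 0, -55],
  [-3.5, -2.2, 12, 0, 0, -55],
  [-3.5, -2.2, 12, 0, 0, -55],
  [-3.5, -2.2, 12, 0, 0, -55],
  [-3.5, -2.2, 12, 0, 0, -55],
  [-3.5, -2.2, 13, 0, 0, -55],
  [-3.5, -2.2, 14, 0, 0, -55],
  [-3.5, -2.2, 15, 0, 0, -55],
  [-3.5, -2.2, 15.8, 0, 0, -55],
  [-3.5, -2.2, 16.4, 0, 0, -55],
  [-3.5, -2.2, 16.4, 0, 0, -55],
  [-3.5, -2.2, 16.4, 0, 0, -55],
])

```text
t: 4.3
eef_pos: [0.6145, -0.0492, 0.0662]
orientation: [[-0.742, -0.671, -0.0], [-0.671, 0.742, 0.0], [0.0, 0.0, -1.0]]
force: [-0.5, -0.2, 1.1]
width: 0.997
```

Request:
send_rows([
  [0, 0, 0, 0, 0, 0],
  [0, 0, 0, 0, 0, 0],
  [0, 0, 0, 0, 0, 0],
  [0, 0, 0, 0, 0, 0],
  [0, 0, 0, 0, 0, 0],
  [0, 0, 0, 0, 0, 0],
  [0, 0, 0, 0, 0, 0],
  [0, 0, 0, 0, 0, 0],
], grip=1)

```text
t: 5.1
eef_pos: [0.6147, -0.0492, 0.0666]
orientation: [[-0.742, -0.671, 0.0], [-0.671, 0.742, 0.0], [-0.0, -0.0, -1.0]]
force: [-0.2, -0.1, 2.6]
width: 0.241
```

Request:
send_rows([
  [0, 0, -1, 0, 0, 0],
  [0, 0, -3, 0, 0, 0],
  [0, 0, -5, 0, 0, 0],
  [0, 0, -7, 0, 0, 0],
  [0, 0, -9, 0, 0, 0],
  [0, 0, -9, 0, 0, 0],
])

```text
t: 5.7
eef_pos: [0.6166, -0.0496, 0.1598]
orientation: [[-0.742, -0.671, 0.006], [-0.671, 0.742, -0.001], [-0.004, -0.005, -1.0]]
force: [1.0, -0.8, -0.2]
width: 0.243
```

```bash
python3 -c "
from h import *
s=imaging.snapshot('wrist'); save(s,'w2',1.4)
print(bot.get_obs()['joints'],tool([.505,-.303,.155]),tool([.505,-.303,.09]))"
```

```text
[-1.04704943e+01  2.86737624e+01  1.28902587e+00  6.24097567e+01
  2.76279684e-03 -5.25910241e+01] [ 25.22425812 -11.38012113   0.26407127] [ 25.23867031 -11.36179281   6.76402945]
```

View pics/w2.png

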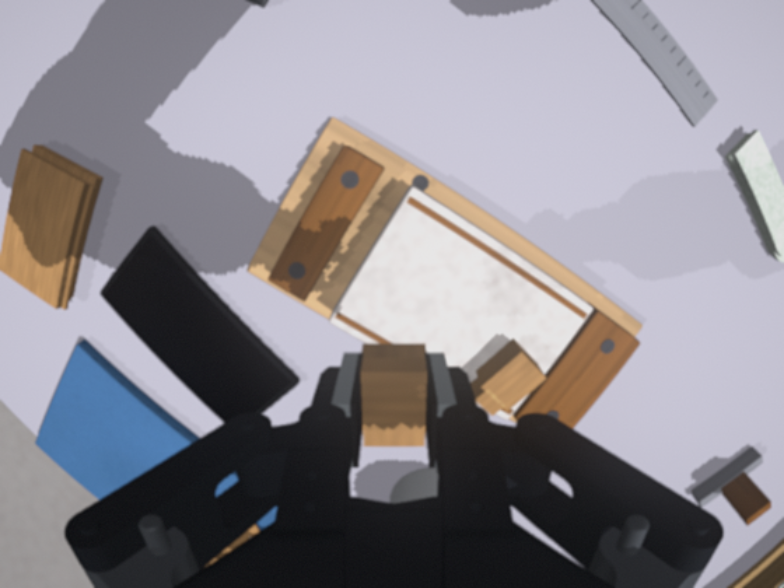

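Request:
send_rows([
  [24.7, -11.5, 0, 0, 0, 0],
  [24.7, -11.5, 0, 0, 0, 0],
  [24.7, -11.5, 0, 0, 0, 0],
  [24.7, -11.5, 0, 0, 0, 0],
  [24.7, -11.5, 0, 0, 0, 0],
  [24.7, -11.5, 0, 0, 0, 0],
  [24.7, -11.5, 0, 0, 0, 0],
  [24.7, -11.5, 2, 0, 0, 0],
  [24.7, -11.5, 4, 0, 0, 0],
  [24.7, -11.5, 6, 0, 0, 0],
  [24.7, -11.5, 7, 0, 0, 0],
  [24.7, -11.5, 7, 0, 0, 0],
  [24.7, -11.5, 7, 0, 0, 0],
])

```text
t: 7.05
eef_pos: [0.5086, -0.2996, 0.0864]
orientation: [[-0.741, -0.671, -0.0], [-0.671, 0.741, 0.0], [-0.0, 0.0, -1.0]]
force: [-1.1, 0.5, -0.6]
width: 0.237
```

Request:
send_rows([
  [0, 0, 0, 0, 0, 0],
  [0, 0, 0, 0, 0, 0],
  [0, 0, 0, 0, 0, 0],
  [0, 0, -1, 0, 0, 0],
  [0, 0, -3, 0, 0, 0],
  [0, 0, -5, 0, 0, 0],
  [0, 0, -7, 0, 0, 0],
  [0, 0, -7, 0, 0, 0],
], grip=0)

```text
t: 7.85
eef_pos: [0.5103, -0.3016, 0.1603]
orientation: [[-0.742, -0.671, 0.006], [-0.671, 0.742, -0.004], [-0.001, -0.007, -1.0]]
force: [0.7, -0.4, -0.4]
width: 0.998
```

```bash
python3 - <<'E'
from h import *
s=imaging.snapshot('wrist'); t=imaging.snapshot('top')
for r in imaging.cut_out(t,"offcut_a_mid"): print(r["confidence"],r["uv"],to_plane(t,[r["uv"]],.06))
for r in imaging.cut_out(s,"offcut_a_mid"): print(r["confidence"],r["uv"],to_plane(s,[r["uv"]],.03,True),to_plane(s,[r["uv"]],.06,True))
print(tool([.6055,.030,.11]),tool([.6055,.030,.065]))
for r in imaging.cut_out(s,"bin")[:1]+imaging.cut_out(t,"bin")[:1]: print(r["confidence"],r["uv"])
E
```

```text
0.55 [345.9, 231.8] [[ 0.52133296 -0.28444569  0.06      ]]
0.71 [282.0, 208.2] [[ 0.51195278 -0.30042374  0.03      ]] [[ 0.50505856 -0.30656276  0.06      ]]
[-29.3577102   17.91199603   4.57011551] [-29.35861448  17.90578784   9.07011114]
0.8 [302.5, 176.4]
0.58 [343.1, 249.2]
```

Request:
send_rows([
  [-29.4, 17.9, 0, 0, 0, 45],
  [-29.4, 17.9, 0, 0, 0, 45],
  [-29.4, 17.9, 0, 0, 0, 45],
  [-29.4, 17.9, 0, 0, 0, 45],
  [-29.4, 17.9, 0, 0, 0, 45],
  [-29.4, 17.9, 0, 0, 0, 45],
  [-29.4, 17.9, 0, 0, 0, 45],
  [-29.4, 17.9, 0, 0, 0, 45],
  [-29.4, 17.9, 2, 0, 0, 45],
  [-29.4, 17.9, 4, 0, 0, 45],
  [-29.4, 17.9, 6, 0, 0, 45],
  [-29.4, 17.9, 7.2, 0, 0, 45],
  [-29.4, 17.9, 8.2, 0, 0, 45],
  [-29.4, 17.9, 9, 0, 0, 45],
  [-29.4, 17.9, 9, 0, 0, 45],
  [-29.4, 17.9, 9, 0, 0, 45],
])

```text
t: 9.75
eef_pos: [0.6068, 0.0297, 0.0667]
orientation: [[-0.999, 0.05, 0.001], [0.05, 0.999, 0.0], [-0.001, 0.0, -1.0]]
force: [-0.1, -0.3, -1.4]
width: 1.004
```

Request:
send_rows([
  [0, 0, 0, 0, 0, 0],
  [0, 0, 0, 0, 0, 0],
  [0, 0, 0, 0, 0, 0],
  [0, 0, 0, 0, 0, 0],
  [0, 0, 0, 0, 0, 0],
  [0, 0, 0, 0, 0, 0],
  [0, 0, 0, 0, 0, 0],
  [0, 0, 0, 0, 0, 0],
], grip=1)

```text
t: 10.55
eef_pos: [0.6066, 0.0299, 0.0666]
orientation: [[-0.999, 0.05, 0.0], [0.05, 0.999, 0.0], [-0.0, 0.0, -1.0]]
force: [-0.8, 0.1, 2.9]
width: 0.261
```

Request:
send_rows([
  [0, 0, -1, 0, 0, 0],
  [0, 0, -3, 0, 0, 0],
  [0, 0, -5, 0, 0, 0],
  [0, 0, -7, 0, 0, 0],
  [0, 0, -9, 0, 0, 0],
  [0, 0, -9, 0, 0, 0],
])

```text
t: 11.15
eef_pos: [0.6085, 0.0297, 0.1596]
orientation: [[-0.999, 0.05, 0.006], [0.05, 0.999, -0.0], [-0.006, -0.0, -1.0]]
force: [0.1, -0.5, 0.3]
width: 0.266
```

```bash
python3 look.py w3 offcut_b_mid block_thin block_thick plate_top; python3 -c "
from h import *
print(tool([.455,-.311,.155]),tool([.455,-.311,.088]))"
```

```text
cam [0.5332 0.0329 0.2802] 325.19226210127806 280.9076986636033 208.3246632228493
11.2 [0.6077 0.0297 0.1578] [-3.1721 27.6311 -0.4259 61.7471  0.0028 -0.2905]
[[-0.9987297274596662, 0.0502717903673399, 0.003417393978371585], [0.05027160666721026, 0.998735573638343, -0.00013968674736226542], [-0.0034200952382175635, 3.228857878474294e-05, -0.9999941509358988]]
offcut_b_mid 0.79 [281. 278.] 4228 c [662.7  26.6] wh [40.9 79.4] long axis deg 177.1
block_thin 0.59 [135. 218.] 3389 c [615.3 -99.5] wh [90.9 36.2] long axis deg 10.3
block_thin 0.34 [114. 303.] 2295 c [ 699.6 -147. ] wh [ 55.2 110.2] long axis deg 121.4
block_thick 0.86 [345. 168.] 6195 c [582.   81.9] wh [91.7 45.8] long axis deg 10.8
plate_top 0.95 [231. 192.] 17296 c [598.9 -11. ] wh [ 90.9 129.6] long axis deg 100.5
plate_top 0.43 [280. 277.] 4179 c [674.5  26.5] wh [43.8 86.6] long axis deg 177.1
[ 1.33105682e+01 -3.47992273e+01  1.17309023e-02] [ 13.29291619 -34.79990911   6.71170761]
```

View pics/w3.png

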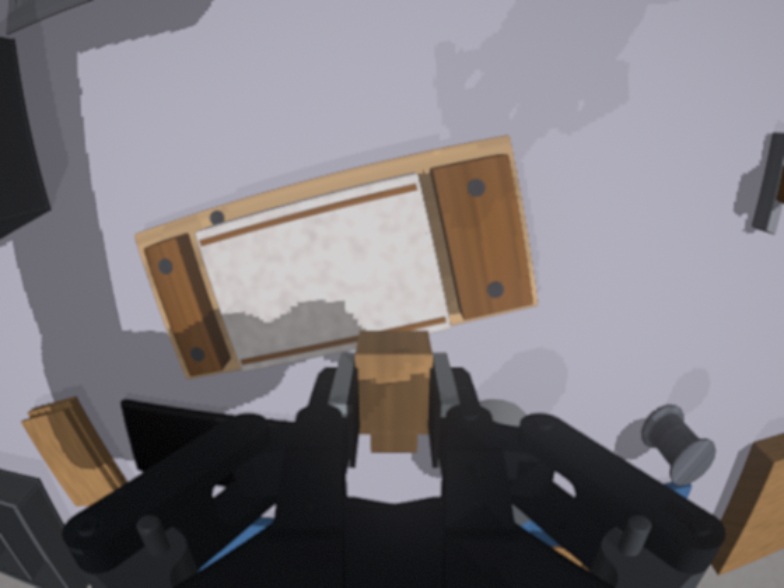

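Request:
send_rows([
  [13, -34.8, 0, 0, 0, 0],
  [13, -34.8, 0, 0, 0, 0],
  [13, -34.8, 0, 0, 0, 0],
  [13, -34.8, 0, 0, 0, 0],
  [13, -34.8, 0, 0, 0, 0],
  [13, -34.8, 0, 0, 0, 0],
  [13, -34.8, 0, 0, 0, 0],
  [13, -34.8, 0, 0, 0, 0],
  [13, -34.8, 2, 0, 0, 0],
  [13, -34.8, 4, 0, 0, 0],
  [13, -34.8, 6, 0, 0, 0],
  [13, -34.8, 6.7, 0, 0, 0],
  [13, -34.8, 6.7, 0, 0, 0],
  [13, -34.8, 6.7, 0, 0, 0],
])

```text
t: 12.8
eef_pos: [0.4593, -0.3112, 0.0895]
orientation: [[-0.999, 0.05, -0.0], [0.05, 0.999, 0.0], [0.0, 0.0, -1.0]]
force: [-0.3, 0.1, 0.1]
width: 0.257
```

Request:
send_rows([
  [0, 0, 0, 0, 0, 0],
  [0, 0, 0, 0, 0, 0],
  [0, 0, 0, 0, 0, 0],
  [0, 0, -2, 0, 0, 0],
  [0, 0, -5, 0, 0, 0],
  [0, 0, -9, 0, 0, 0],
  [0, 0, -13, 0, 0, 0],
  [0, 0, -13, 0, 0, 0],
], grip=0)

```text
t: 13.6
eef_pos: [0.4619, -0.3136, 0.2259]
orientation: [[-0.999, 0.05, 0.009], [0.05, 0.999, -0.008], [-0.009, -0.007, -1.0]]
force: [0.6, -0.7, -0.5]
width: 0.996
```

```bash
python3 - <<'E'
from h import *
np.set_printoptions(precision=4,suppress=True)
s=imaging.snapshot('wrist'); save(s,'w4',1.4); t=imaging.snapshot('top')
for p,f in((s,True),(t,False)):
  for q in("offcut_a_mid","bin"):
    for r in imaging.cut_out(p,q)[:3]: print(q,f,r["confidence"],np.round(r["uv"]),to_plane(p,[r["uv"]],.015,f))
print(tool([.47,.28,.22]))
E
```

```text
offcut_a_mid True 0.81 [300. 228.] [[ 0.5145 -0.2968  0.015 ]]
bin True 0.84 [288. 206.] [[ 0.4887 -0.3093  0.015 ]]
bin True 0.48 [ 94. 234.] [[ 0.5129 -0.5519  0.015 ]]
offcut_a_mid False 0.71 [346. 236.] [[ 0.5139 -0.2918  0.015 ]]
bin False 0.69 [349. 242.] [[ 0.4988 -0.2997  0.015 ]]
[ 1.7982 59.0366 -0.1111]
```

View pics/w4.png

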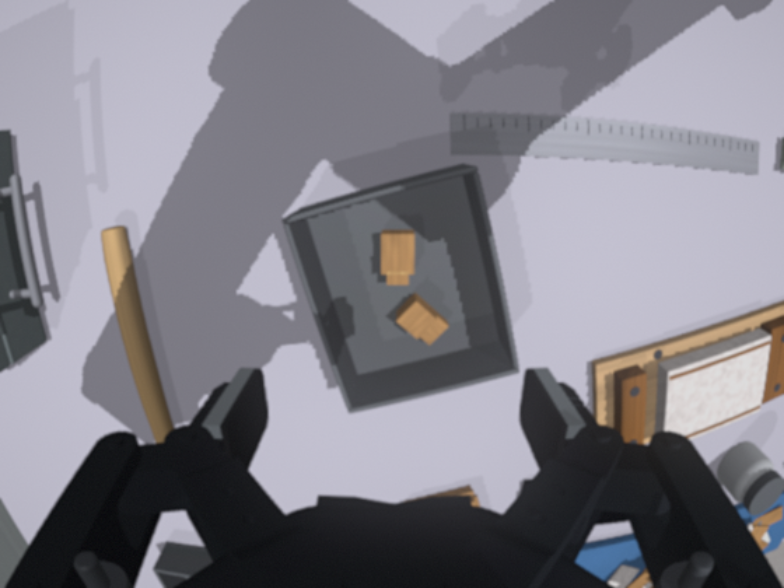

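Request:
send_rows([
  [-4, 59, -1, 0, 0, 12],
  [-4, 59, -1, 0, 0, 12],
  [-4, 59, -1, 0, 0, 12],
  [-4, 59, -1, 0, 0, 12],
  [-4, 59, -1, 0, 0, 12],
  [-4, 59, -1, 0, 0, 12],
  [-4, 59, -1, 0, 0, 12],
  [-4, 59, -1, 0, 0, 12],
  [-4, 59, -1, 0, 0, 12],
  [-4, 59, -1, 0, 0, 12],
  [-4, 59, -1, 0, 0, 12],
  [-4, 59, -1, 0, 0, 12],
  [-4, 59, -1, 0, 0, 12],
  [-4, 59, -1, 0, 0, 12],
  [-4, 59, -1, 0, 0, 12],
])

```text
t: 15.4
eef_pos: [0.5282, 0.2749, 0.2284]
orientation: [[-0.966, 0.258, -0.002], [0.258, 0.966, -0.001], [0.002, -0.002, -1.0]]
force: [0.6, -0.8, 0.3]
width: 1.001
```

```bash
python3 look.py w5 spacer_mid
```

```text
cam [0.4561 0.2937 0.3495] 325.19226210127806 280.9076986636033 208.3246632228493
15.45 [0.5283 0.2747 0.2287] [21.3732 24.5125  5.3556 70.9319 -0.0159 36.3406]
[[-0.9660725311777794, 0.25826742318628987, -0.0013426185133248371], [0.258268637213142, 0.9660727880661665, -0.0008241299231157129], [0.0010842212988631283, -0.001142925534577265, -0.9999987590919288]]
spacer_mid 0.59 [335. 189.] 1302 c [530.1 323.9] wh [21.3 68.6] long axis deg 166.0
```

View pics/w5.png

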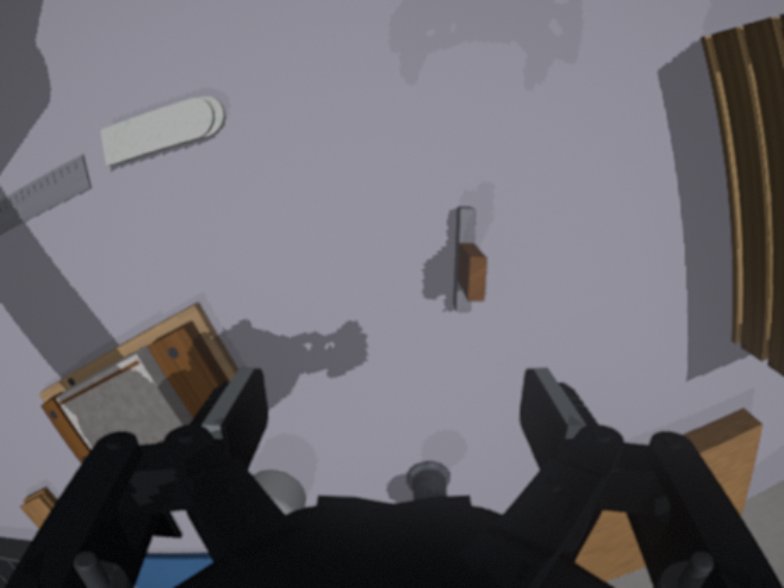

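```bash
python3 - <<'E'
from h import *
np.set_printoptions(precision=4,suppress=True)
s=imaging.snapshot('wrist'); 
g=to_plane(s,np.array([(469,258),(487,257),(486,300),(470,300)])/1.4,.07,True); print(g,g.mean(0))
b=to_plane(s,np.array([(460,208),(474,208),(457,307),(466,309)])/1.4,.02,True); print(b)
i=s["frame"][130:240,300:370,::-1]; cv2.imwrite("pics/w5c.png",cv2.resize(i,None,fx=5,fy=5,interpolation=2))
E
```

```text
[[0.5297 0.3235 0.07  ]
 [0.532  0.335  0.07  ]
 [0.5601 0.3285 0.07  ]
 [0.5573 0.3182 0.07  ]] [0.5448 0.3263 0.07  ]
[[0.5045 0.3309 0.02  ]
 [0.507  0.341  0.02  ]
 [0.5783 0.3116 0.02  ]
 [0.5817 0.318  0.02  ]]
```

View pics/w5c.png

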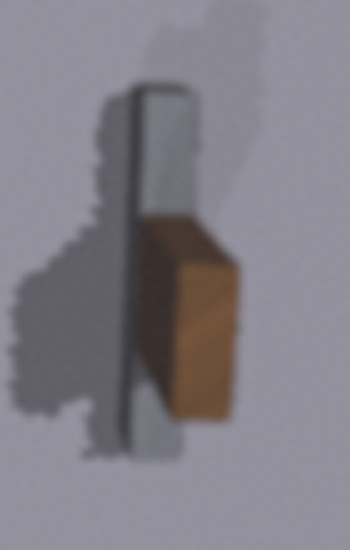

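Request:
send_rows([
  [-0.2, 5.4, 4, 0, 0, 0],
  [-0.2, 5.4, 8, 0, 0, 0],
  [-0.2, 5.4, 10, 0, 0, 0],
  [-0.2, 5.4, 11, 0, 0, 0],
  [-0.2, 5.4, 12, 0, 0, 0],
  [-0.2, 5.4, 13.5, 0, 0, 0],
  [-0.2, 5.4, 15, 0, 0, 0],
  [-0.2, 5.4, 16, 0, 0, 0],
  [-0.2, 5.4, 16.7, 0, 0, 0],
  [-0.2, 5.4, 16.7, 0, 0, 0],
  [-0.2, 5.4, 16.7, 0, 0, 0],
])

```text
t: 16.65
eef_pos: [0.545, 0.3278, 0.063]
orientation: [[-0.966, 0.257, 0.001], [0.257, 0.966, 0.001], [-0.001, 0.001, -1.0]]
force: [0.2, -0.4, 1.1]
width: 0.999
```

Request:
send_rows([
  [0, 0, 0, 0, 0, 0],
  [0, 0, 0, 0, 0, 0],
  [0, 0, 0, 0, 0, 0],
  [0, 0, 0, 0, 0, 0],
  [0, 0, 0, 0, 0, 0],
  [0, 0, 0, 0, 0, 0],
  [0, 0, 0, 0, 0, 0],
  [0, 0, 0, 0, 0, 0],
  [0, 0, 0, 0, 0, 0],
], grip=1)

```text
t: 17.55
eef_pos: [0.5446, 0.3278, 0.0625]
orientation: [[-0.966, 0.257, 0.0], [0.257, 0.966, 0.0], [-0.0, 0.0, -1.0]]
force: [-0.3, 0.5, 1.1]
width: 0.129
```

Request:
send_rows([
  [0, 0, -0.5, 0, 0, 0],
  [0, 0, -2, 0, 0, 0],
  [0, 0, -4, 0, 0, 0],
  [0, 0, -6, 0, 0, 0],
  [0, 0, -8, 0, 0, 0],
  [0, 0, -9, 0, 0, 0],
  [0, 0, -9, 0, 0, 0],
])

```text
t: 18.25
eef_pos: [0.5455, 0.3281, 0.1539]
orientation: [[-0.966, 0.257, 0.003], [0.257, 0.966, 0.001], [-0.002, 0.002, -1.0]]
force: [-0.5, 0.5, -1.8]
width: 0.129
```

```bash
python3 look.py w6 spacer_mid
```

```text
cam [0.4729 0.3466 0.2747] 325.19226210127806 280.9076986636033 208.3246632228493
18.3 [0.5448 0.3278 0.1525] [25.3223 31.0435  4.4098 63.313   0.0013 40.2021]
[[-0.9664662763880186, 0.25679222036219856, 0.0008319652216369453], [0.2567926237329822, 0.9664664363912858, 0.0004191962067165901], [-0.000696420138266793, 0.0006187815291001192, -0.999999566054111]]
spacer_mid 0.86 [281. 252.] 4007 c [569.9 320.9] wh [ 20.8 122. ] long axis deg 165.9
```

View pics/w6.png

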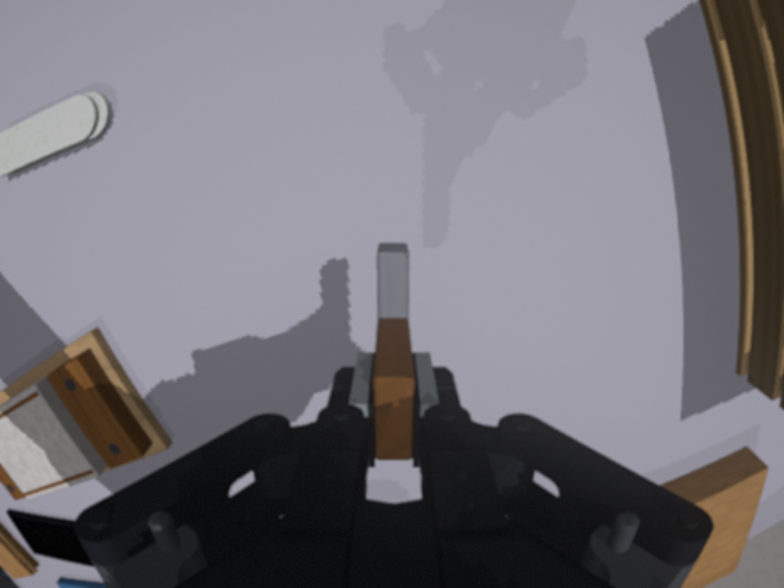

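```bash
python3 - <<'E'
from h import *
np.set_printoptions(precision=4,suppress=True)
s=imaging.snapshot('wrist'); z=.02+bot.get_obs()["eef_pos"][2]-.0625
p=to_plane(s,np.array([(379,251),(408,251)])/1.4,z,True)
g=to_plane(s,np.array([(373,377),(413,377)])/1.4,z+.05,True)
for q in (*p,*g): print(tool(q))
print(tool([.6122,-.0834,.15]))
E
```

```text
[ 3.9687 -0.5412  4.2574]
[3.9695 0.5258 4.2559]
[ 1.4255 -0.5918 -0.7468]
[ 1.4264  0.5347 -0.7483]
[-17.1643 -37.9392   0.1232]
```

Request:
send_rows([
  [-17.2, -37.9, 0, 0, 0, -25.5],
  [-17.2, -37.9, 0, 0, 0, -25.5],
  [-17.2, -37.9, 0, 0, 0, -25.5],
  [-17.2, -37.9, 0, 0, 0, -25.5],
  [-17.2, -37.9, 0, 0, 0, -25.5],
  [-17.2, -37.9, 0, 0, 0, -25.5],
  [-17.2, -37.9, 0, 0, 0, -25.5],
  [-17.2, -37.9, 0, 0, 0, -25.5],
  [-17.2, -37.9, 0, 0, 0, -25.5],
  [-17.2, -37.9, 0, 0, 0, -25.5],
  [-17.2, -37.9, 0, 0, 0, -25.5],
  [-17.2, -37.9, 2, 0, 0, -25.5],
  [-17.2, -37.9, 4, 0, 0, -25.5],
  [-17.2, -37.9, 4, 0, 0, -25.5],
  [-17.2, -37.9, 4, 0, 0, -25.5],
])

```text
t: 19.9
eef_pos: [0.6125, -0.0812, 0.1118]
orientation: [[-0.983, -0.186, -0.002], [-0.186, 0.983, 0.001], [0.002, 0.001, -1.0]]
force: [0.5, -0.1, -1.9]
width: 0.129
```

```bash
python3 look.py w7 block_thin plate_top block_thick
```

```text
cam [ 0.5393 -0.0958  0.2329] 325.19226210127806 280.9076986636033 208.3246632228493
19.95 [ 0.6134 -0.0817  0.1127] [-13.4616  30.7247  -2.3144  56.9709   0.0126 -24.1661]
[[-0.9825981657237972, -0.18574399299667008, -0.00011739626004411095], [-0.18574401757716563, 0.9825981352892875, 0.00025389034708888454], [6.81947393576892e-05, 0.00027127784233366777, -0.9999999608789041]]
block_thin 0.69 [245. 208.] 4324 c [ 615.  -104.6] wh [91.6 26.9] long axis deg 10.1
block_thin 0.42 [371. 203.] 29928 c [596.9 -17.9] wh [108.7 228.2] long axis deg 100.5
plate_top 0.75 [379. 220.] 21978 c [598.  -11.4] wh [ 93.3 131.4] long axis deg 100.1
block_thick 0.89 [490. 223.] 4872 c [582.1  77.2] wh [92.1 55.2] long axis deg 10.8
```

View pics/w7.png

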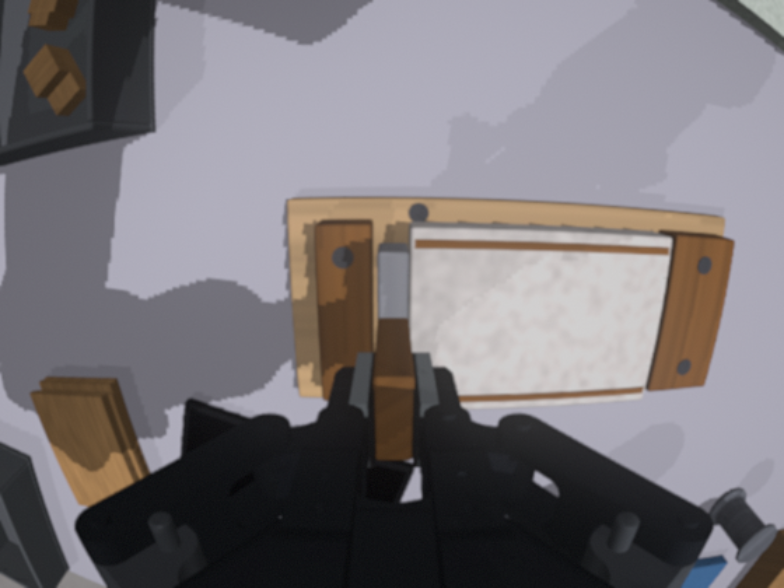

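```bash
python3 - <<'E'
from h import *
np.set_printoptions(precision=2,suppress=True)
s=imaging.snapshot('wrist'); o=bot.get_obs(); R=np.array(o["orientation"]); e=o["eef_pos"]
T=lambda uv,z:(to_plane(s,np.array(uv)/1.4,z,True)-e)@R*1000
print("block right edge",T([(373,222),(373,300),(373,345)],.032))
print("plate left edge",T([(411,227),(410,300),(410,345)],.04))
print("plate near edge",T([(411,227),(540,230),(672,236)],.04))
print("block near edge",T([(317,222),(373,222)],.032))
z=.02+e[2]-.0625
print("bar",T([(379,251),(408,251)],z))
i=s["frame"][145:265,215:300,::-1]; cv2.imwrite("pics/w7c.png",cv2.resize(i,None,fx=5,fy=5,interpolation=2))
E
```

```text
block right edge [[ 45.44  -9.37  81.4 ]
 [  8.7   -9.75  81.47]
 [-14.3  -10.08  81.51]]
plate left edge [[ 44.43   7.34  73.39]
 [ 11.33   7.25  73.45]
 [-10.76   7.55  73.49]]
plate near edge [[ 44.43   7.34  73.39]
 [ 44.12  65.22  73.34]
 [ 44.16 137.43  73.29]]
block near edge [[ 45.69 -34.75  81.42]
 [ 45.44  -9.37  81.4 ]]
bar [[40.34 -5.55 42.43]
 [40.35  5.09 42.42]]
```

View pics/w7c.png

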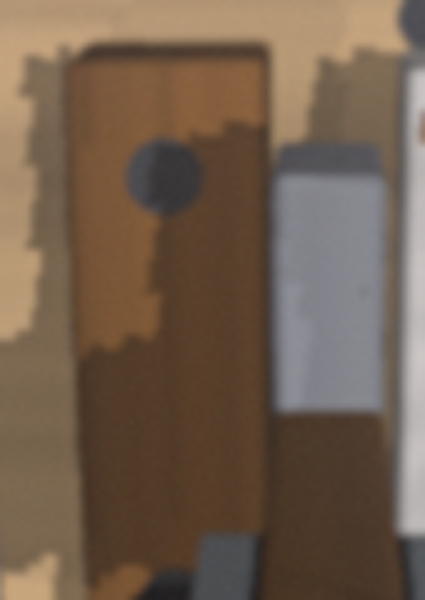

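Request:
send_rows([
  [0.1, -0.05, 0.5, 0, 0, 0.5],
  [0.1, -0.05, 1, 0, 0, 0.5],
  [0.1, -0.05, 1.4, 0, 0, 0.5],
  [0.1, -0.05, 1.8, 0, 0, 0.5],
  [0.1, -0.05, 2.2, 0, 0, 0.5],
  [0.1, -0.05, 2.6, 0, 0, 0.5],
  [0.1, -0.05, 2.9, 0, 0, 0.5],
  [0.1, -0.05, 3.1, 0, 0, 0.5],
  [0.1, -0.05, 3.1, 0, 0, 0.5],
])

```text
t: 21.05
eef_pos: [0.6123, -0.0834, 0.0809]
orientation: [[-0.984, -0.176, -0.001], [-0.176, 0.984, 0.0], [0.0, 0.0, -1.0]]
force: [-0.1, -0.1, -1.8]
width: 0.133
```

Request:
send_rows([
  [0, 0, 0.2, 0, 0, 0],
  [0, 0, 0.4, 0, 0, 0],
  [0, 0, 0.5, 0, 0, 0],
  [0, 0, 0.6, 0, 0, 0],
  [0, 0, 0.7, 0, 0, 0],
  [0, 0, 0.7, 0, 0, 0],
  [0, 0, 0.7, 0, 0, 0],
])

```text
t: 21.75
eef_pos: [0.6126, -0.0834, 0.0744]
orientation: [[-0.984, -0.176, 0.0], [-0.176, 0.984, 0.0], [-0.0, -0.0, -1.0]]
force: [-0.1, -0.4, -0.4]
width: 0.132
```

Request:
send_rows([
  [0, 0, 0.1, 0, 0, 0],
  [0, 0, 0.1, 0, 0, 0],
])

```text
t: 21.95
eef_pos: [0.6126, -0.0834, 0.0744]
orientation: [[-0.984, -0.176, 0.001], [-0.176, 0.984, -0.0], [-0.001, -0.0, -1.0]]
force: [-4.4, 0.6, 6.5]
width: 0.131
```

Request:
send_rows([
  [0, 0, 0, 0, 0, 0],
  [0, 0, 0, 0, 0, 0],
  [0, 0, 0, 0, 0, 0],
  [0, 0, 0, 0, 0, 0],
  [0, 0, 0, 0, 0, 0],
  [0, 0, -2, 0, 0, 0],
  [0, 0, -4, 0, 0, 0],
  [0, 0, -6, 0, 0, 0],
  [0, 0, -8, 0, 0, 0],
  [0, 0, -10, 0, 0, 0],
  [0, 0, -10, 0, 0, 0],
], grip=0)

```text
t: 23.05
eef_pos: [0.6146, -0.0839, 0.1764]
orientation: [[-0.984, -0.176, 0.006], [-0.176, 0.984, -0.001], [-0.005, -0.002, -1.0]]
force: [-0.1, -0.4, -0.2]
width: 1.001
```

```bash
python3 look.py w8 spacer_mid block_thin plate_top; python3 - <<'E'
from h import *
np.set_printoptions(precision=4,suppress=True)
s=imaging.snapshot('wrist')
m=imaging.cut_out(s,"spacer_mid")[0]["mask"].astype(np.uint8)
c,sn=np.cos(np.radians(10.5)),np.sin(np.radians(10.5))
J=np.array([.5987,-.0112])+np.array([[c,-sn],[sn,c]])@[0,-.0735]
# predicted silhouette of seated spacer
A=np.zeros_like(m)
for L,z0,z1 in((.04,.012,.032),(.015,.032,.082)):
    P=[[*(J+np.array([[c,-sn],[sn,c]])@[a*L,b*.006]),z] for a in(-1,1) for b in(-1,1) for z in(z0,z1)]
    cv2.fillConvexPoly(A,cv2.convexHull(np.round(proj(s,P,True)).astype(np.int32)),1)
print("area",m.sum(),A.sum(),"iou",(m&A).sum()/(m|A).sum(),"centroids",[np.mean(np.nonzero(x),1) for x in(m,A)])
E
```

```text
cam [ 0.5403 -0.0975  0.297 ] 325.19226210127806 280.9076986636033 208.3246632228493
23.1 [ 0.6137 -0.0837  0.1745] [-13.6365  28.3503   3.2929  64.7461   0.0054 -23.7553]
[[-0.9844401899515616, -0.17568795042961408, 0.003355068102828802], [-0.17569126087650336, 0.9844450555476478, -0.0007165608228480049], [-0.003176989102531144, -0.001294867417868866, -0.9999941150119898]]
spacer_mid 0.83 [281. 196.] 1461 c [601.3 -86.4] wh [69.4 12.6] long axis deg 10.2
spacer_mid 0.37 [78. 15.] 909 c [ 481.3 -271.1] wh [32.3 27.4] long axis deg 85.9
block_thin 0.65 [258. 193.] 3110 c [ 615.2 -104.8] wh [91.2 26.7] long axis deg 9.8
block_thin 0.61 [352. 186.] 20298 c [596. -17.] wh [105.5 231.8] long axis deg 100.2
plate_top 0.91 [362. 196.] 15045 c [598.2 -11.6] wh [ 91.7 130.9] long axis deg 100.2
area 1525 1664 iou 0.8519163763066202 centroids [array([201.4059, 279.5016]), array([201.7133, 280.7915])]
```

```bash
python3 -c "
from h import *
print(tool([.596,.003,.075]))"
```

```text
[3.19840315e-03 8.75067117e+00 9.68322796e+00]
```

Request:
send_rows([
  [0, 4, 0, 0, 0, 0],
  [0, 8.8, 0, 0, 0, 0],
  [0, 8.8, 0, 0, 0, 0],
  [0, 8.8, 0, 0, 0, 0],
  [0, 8.8, 2, 0, 0, 0],
  [0, 8.8, 4, 0, 0, 0],
  [0, 8.8, 6, 0, 0, 0],
  [0, 8.8, 8, 0, 0, 0],
  [0, 8.8, 9, 0, 0, 0],
  [0, 8.8, 9.7, 0, 0, 0],
  [0, 8.8, 9.7, 0, 0, 0],
  [0, 8.8, 9.7, 0, 0, 0],
], grip=1)

```text
t: 24.55
eef_pos: [0.5976, 0.0029, 0.0769]
orientation: [[-0.985, -0.175, 0.001], [-0.175, 0.985, -0.0], [-0.001, -0.0, -1.0]]
force: [0.7, -0.0, 0.4]
width: 0.001
```

Request:
send_rows([
  [0, 0, 0.4, 0, 0, 0],
  [0, 0, 0.8, 0, 0, 0],
  [0, 0, 1.1, 0, 0, 0],
  [0, 0, 1.3, 0, 0, 0],
  [0, 0, 1.5, 0, 0, 0],
  [0, 0, 1.7, 0, 0, 0],
  [0, 0, 1.8, 0, 0, 0],
  [0, 0, 1.8, 0, 0, 0],
  [0, 0, 1.8, 0, 0, 0],
])

```text
t: 25.45
eef_pos: [0.5969, 0.0033, 0.0588]
orientation: [[-0.984, -0.176, 0.0], [-0.176, 0.984, 0.0], [-0.0, 0.0, -1.0]]
force: [-2.5, -0.3, 5.7]
width: -0.001
```

Request:
send_rows([
  [0, 0, 0.1, 0, 0, 0],
  [0, 0, 0.2, 0, 0, 0],
  [0, 0, 0.3, 0, 0, 0],
  [0, 0, 0.4, 0, 0, 0],
  [0, 0, 0.5, 0, 0, 0],
  [0, 0, 0.5, 0, 0, 0],
  [0, 0, 0.5, 0, 0, 0],
])

```text
t: 26.15
eef_pos: [0.5969, 0.0033, 0.0543]
orientation: [[-0.984, -0.176, 0.0], [-0.176, 0.984, 0.0], [-0.0, 0.0, -1.0]]
force: [-4.2, 0.2, 7.2]
width: -0.001
```

Request:
send_rows([
  [0, 0, 0.05, 0, 0, 0],
  [0, 0, 0.1, 0, 0, 0],
  [0, 0, 0.1, 0, 0, 0],
  [0, 0, 0.1, 0, 0, 0],
])

```text
t: 26.55
eef_pos: [0.597, 0.0033, 0.054]
orientation: [[-0.984, -0.176, 0.001], [-0.176, 0.984, -0.0], [-0.001, -0.0, -1.0]]
force: [-5.7, 0.5, 13.7]
width: -0.001
```

Request:
send_rows([
  [0, 0, 0.05, 0, 0, 0],
  [0, 0, 0.05, 0, 0, 0],
  [0, 0, 0.05, 0, 0, 0],
  [0, 0, 0.05, 0, 0, 0],
  [0, 0, 0.05, 0, 0, 0],
])

```text
t: 27.05
eef_pos: [0.597, 0.0033, 0.054]
orientation: [[-0.984, -0.176, 0.001], [-0.176, 0.984, -0.0], [-0.001, -0.0, -1.0]]
force: [-7.1, 0.8, 16.9]
width: -0.005
```

```bash
python3 - <<'E'
from h import *
np.set_printoptions(precision=4,suppress=True)
s=imaging.snapshot('wrist'); t=imaging.snapshot('top')
for p,f in((s,True),(t,False)):
  for q in("spacer_mid","offcut_a_mid"):
    for r in imaging.cut_out(p,q)[:2]: print(q,f,r["confidence"],np.round(r["uv"]),r["mask"].sum(),to_plane(p,[r["uv"]],.05 if q[0]=="s" else .015,f))
c,sn=np.cos(np.radians(10.3)),np.sin(np.radians(10.3)); Rj=np.array([[c,-sn],[sn,c]])
m=imaging.cut_out(t,"spacer_mid")[0]["mask"]
A=np.zeros(m.shape,np.uint8)
for L,z0,z1 in((.04,.012,.032),(.015,.032,.082)):
    P=[[*(np.array([.5987,-.0112])+Rj@[a*L,-.0735+b*.006]),z] for a in(-1,1) for b in(-1,1) for z in(z0,z1)]
    cv2.fillConvexPoly(A,cv2.convexHull(np.round(proj(t,P)).astype(np.int32)),1)
print("expected spacer in top",np.mean(np.nonzero(A),1)[::-1],A.sum())
o=bot.get_obs(); print(o["t"],o["eef_pos"],o["force"])
E
```

```text
spacer_mid True 0.75 [103. 285.] 7562 [[ 0.6158 -0.0836  0.05  ]]
offcut_a_mid True 0.39 [426. 246.] 11937 [[0.5788 0.0849 0.015 ]]
spacer_mid False 0.48 [261. 198.] 128 [[ 0.6059 -0.0898  0.05  ]]
offcut_a_mid False 0.45 [347. 236.] 163 [[ 0.5141 -0.2952  0.015 ]]
expected spacer in top [258.9554 196.8616] 224
27.4 [0.597  0.0033 0.054 ] [-7.4479  1.324  17.1335]
```

Plate is on its hard stop (z 0.054 m = tip at 0.032 m, 17 N), and the spacer is still in place. Handing in.

```bash
python3 -c "
from workcell import bot
print(bot.finish_job())"
```

```text
the job is handed in; nothing more can be done
None
```

The job is handed in at 27.4 s, with the plate still held pressed. `finish_job()` gives no verdict, so what follows rests on my own checks.

- **Offcuts:** I put both in the scrap bin, and a wrist picture taken after the second drop shows both lying on the bin floor.
- **Spacer:** It stands in the 17 mm gap beside the thin block. The gripper height at seating was 0.0744 m against 0.0745 m expected, with about 6.5 N of contact on the base. After letting go, the outline found by the network overlapped the predicted seated pose by 85%, within about 1 pixel.
- **Plate:** The closed fingers pressed it to the hard stop. Fingertips are at z 0.032 m, flush with the blocks, with about 17 N held (over 3 N needed).
- **Bystanders:** I kept clear of all of them and nothing showed a collision. I did not measure their positions at the end.

**Weak checks at the end:** with the gripper close over the jig, the wrist view gave a false offcut detection (confidence 0.39). The final top view found only one offcut in the bin, because I asked for a single class and got one answer. It also put the spacer 2 pixels from where I expected, at low resolution and with confidence 0.48. The wrist view gave the spacer at (0.616, -0.084), which agrees with the gap centre.

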